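Fit the crevice nozzle to the bench hand vacuum

TASK

Fit the crevice nozzle (the long, narrow one) to the hand vacuum in its bench cradle: slide the nozzle's round sleeve fully home over the vacuum's inlet stub until the spring button pops up through the hole in the sleeve, then let go. Leave the other things on the bench where they are.

Things in the scene. Friction and masses are not known exactly. Their poses are not given: they have to be found in the camera images.
- crevice_nozzle: Dark grey crevice nozzle, 190 mm long, 0.12 kg, lying hole up. Rear: round sleeve, 45 mm outside, 39 mm bore. Front: flat body, 40 mm wide with upright sides, from 22.5 mm below the sleeve axis to 2 mm above it at the origin, thinner at the tip. Origin: on the sleeve axis, 105 mm from the mouth, 22.5 mm above the bench as it lies, a good place to grip across the 40 mm. x: mouth to tip; z: up.
- crevice_mouth (a point): Centre of the open end of the crevice nozzle's sleeve (on the sleeve axis, 105 mm behind the nozzle's origin); same axes as the nozzle. The sleeve is round for 64 mm from here; the flat-sided body begins 88 mm from here.
- crevice_hole (a point): Centre of the catch hole, on top of the sleeve: a window 20 mm long by 12 mm wide through the 3 mm wall, its centre 23.6 mm from the mouth.
- vacuum: Cordless hand vacuum (grey and black, clear dust cup, about 410 mm long, 130 mm wide, 210 mm high) fixed in a cradle on the bench, with a level aluminium inlet stub at its front. Origin: on the bench straight under the root of the stub. -x is the way the stub points, +x runs back along the vacuum, z up.
- stub_root (a point): Root of the stub on its axis, 90 mm above the bench, in the plane of the black shoulder (54 mm across, the stop for the sleeve's mouth); same axes as the vacuum. When the nozzle is fully home its mouth is here, with its x axis along the vacuum's -x.
- stub_end (a point): Free end of the stub on its axis: the stub is 56 mm long and 36 mm across (1.5 mm clear all round inside the sleeve), its last 12 mm tapering to 24 mm across.
- stub_button (a point): Foot of the spring button on top of the stub, 23.6 mm from the root: grey, 15 mm long, 9 mm wide, 7 mm high, bevelled towards the stub's end so that the sliding sleeve pushes it down (some 2 to 6 N along the stub). It snaps up into the hole in the last 2.4 mm before the shoulder.
- spring_button (a joint): How far the button is pressed down: 0 = fully up, about 0.005 to 0.007 (m) = held down by the sleeve's wall; a light spring (1.5 to 4 N) lifts it.
- wide_nozzle: Another dark grey nozzle lying on the bench, not wanted: same round sleeve, but 145 mm long with an 86 mm wide flat mouth. Origin on its sleeve axis 80 mm from its sleeve's mouth, 22.5 mm above the bench. Leave it.
- parts_bin: Small blue stacking bin with tool blanks, 140 x 100 x 70 mm. Origin: centre of its underside. Leave it.
- v_block: Steel V-block, 70 x 60 x 45 mm. Origin: centre of its underside. Leave it.
- tool_holder: Taper-shank tool holder standing in a black block 90 x 90 mm, 176 mm high in all. Origin: centre of its underside. Leave it.
There are look-alikes about, which are no part of the job. Leave any blue look-alike of the crevice_nozzle alone.

How it is judged:
On the way, in this order (a step that is already met when the one before it is completed fails the run):
1. the crevice nozzle is lifted off the bench (height (world z) of crevice_nozzle above 0.05 m), for 0.1 s.
2. its sleeve is started on the stub, in line with it (x of crevice_mouth in the frame of stub_root above -0.045 m and y of crevice_mouth in the frame of stub_root between -0.006 and 0.006 m and z of crevice_mouth in the frame of stub_root between -0.006 and 0.006 m and angle between the x axis of crevice_nozzle and the x axis of vacuum, either way round below 0.2 rad).
At the end, for the whole second after the job is handed in: The crevice nozzle sits on the stub at rest and released, the centre of its mouth within 6 mm of the stub's root, in line with the stub within 0.15 rad, and the spring button is up through the hole (pressed less than 2 mm) (distance between crevice_mouth and stub_root below 0.006 m and angle between the x axis of crevice_nozzle and the x axis of vacuum, either way round below 0.15 rad and value of joint spring_button below 0.002 m and linear speed of crevice_nozzle below 0.02 m/s); the robot touches nothing.
It fails at once if the wide nozzle, the bin, the V-block or the tool holder is shifted by more than 30 mm (distance of any of wide_nozzle, parts_bin, v_block, tool_holder from where it was at the start of the episode above 0.03 m).
It also fails if it takes over 45 s, if anything falls off the work surface, if the arm or the gripper's body presses on something with over 40 N, if the wrist force passes 120 N, or if a joint passes its speed limit or range.

ROBOT

A 6-joint arm with a two-finger parallel gripper is mounted at the origin on the work surface. World frame = base frame: x ahead of the robot, y to its left, z up, the work surface at z = 0. Lengths are in m, angles in rad, forces in N, time in s.
With the tool pointing down it reaches from about 0.25 to 0.775 m from the base axis. Payload 4 kg.
Tool frame: the origin (TCP) lies at the very end of the fingers, on their centre line; the grasp point (between the pads) lies 19 mm behind it; z points along the fingers, y is the line along which they close (so a half turn about z gives the same grasp; the last joint's range is limited). The gripper opens to 94 mm and grips with 3 to 60 N. Pads are 16 mm wide; open, the fingers measure 119 mm over their backs; the gripper's body (75 mm by 177 mm) begins 78 mm behind the grasp point.
Start: joints at [1.148, 0.087, 1.371, -0, 1.684, -0.103], TCP at [0.173, 0.522, 0.206] pointing down, gripper open.
Joint ranges: [-3.1, 3.1], [-0.76, 2.03], [0.27, 2.55], [-1.08, 4.22], [0.17, 2.65], [-2.57, 2.57]. Speed limits (rad/s): [2.79, 2.79, 3.14, 3.14, 3.14, 3.14].

INTERFACE

Orientations are given as a unit quaternion [w, x, y, z].
In Python, from workcell import ctrl gives the robot as it stands.
- The arm moves only by the tool arm_command, never from a script. Its argument "series" is a list of rows, each a list of 3 entries, a list of its own where there are three numbers: the shift along the tool's x, y, z in cm, then the turn, a rotation vector about the tool's x, y, z in degrees, then the closure, from -1 (fully open) to 1 (shut), so that 0 is half open. In form: [[[x, y, z], [rx, ry, rz], hand], ...]. A call has 1 to 20 rows; each row shifts and turns the commanded pose from where the row before left it, along the tool's axes as they then stand; what a row does not reach is not made up. A row lasts 1/10 s, in which the tool goes at most 50 mm and 8.59 degrees, less where a joint would pass 70% of its speed; a pose out of reach is approached as far as the arm can. A call with a gripper value outside its range is refused whole. The fingers move at their own pace and stop on an object; the grip force is fixed at half the most. Time passes only in rows, so rows that do not move let the fingers close. It gives the time, the measured TCP pose, the force, the opening and the grip force at its end, in the units of the state.
- ctrl.get_state(): the state, without advancing time (a new reading comes with each control period).
- ctrl.get_image(name): name is "scene" or "top" or "wrist"; returns the picture (480x640x3 uint8, blue, green, red); there is no depth.
- ctrl.calibration(name): a dict with "K" (3x3 intrinsics, pixels), "distortion" ([k1, k2, p1, p2, k3] as OpenCV has them; the pictures are not rectified), "rvec" (rotation vector, rad) and "tvec" (3), from world to camera coordinates, as OpenCV has them; the wrist camera has in their place "tool_from_camera" (4x4, takes a point from camera to tool coordinates, whose origin is the TCP and whose axes are the flange's). Camera axes: x right, y down, z forward; pixel columns grow to the right and rows downward; lengths in m; the calibration is good to about 2 mm. A picture is of the moment at which its call begins: read the wrist's pose just before it. calibration takes no time and is no camera call.
- ctrl.sign_off(): hands the job in; it is judged then, once.
The state is a dict: "time": time; "qpos": joint angles; "qvel": joint speeds; "joint_torque": joint torques, N m; "position": TCP position; "orientation": TCP orientation; "wrist_force": force on the tool from outside, world axes, zero at the start; "wrist_torque": the same for the moment, N m; "width": finger opening in m; "grasp_force": force on a finger pad.
Only numpy, scipy, OpenCV 4.12 (cv2) and the standard library are available. Lean on these libraries where they do the work, as an engineer would, in place of code of your own. Each camera call takes 0.05 s, during which the arm holds its last target. There are 200 camera calls.

## Working session

There is one attempt and no reset: what is moved stays moved. The work goes in short steps, Python scripts to look and compute and a tool call to move; the robot and the scene stay as the last step left them, time stands still between calls to the robot, and variables do not carry over. Pictures are saved under pics/ and viewed, at most 10 in all, crops included, and the job is handed in when it is done.

Besides the shell and the picture viewer there is one more tool, called after ">>>" as name(argument=value, ...), one argument or row to a line, values as JSON. arm_command: Moves the arm, as the interface text tells. Its arguments: {"type":"object","properties":{"series":{"type":"array","items":{"type":"array"}}},"required":["series"]}

```bash
mkdir -p pics; cat > h.py <<'E'
import numpy as np, cv2
from workcell import ctrl
from scipy.spatial.transform import Rotation as R
def cam(n,st=None):
    c=ctrl.calibration(n);K=np.array(c["K"]);d=np.array(c["distortion"])
    if n=="wrist":
        st=st or ctrl.get_state();q=st["orientation"]
        T=np.eye(4);T[:3,:3]=R.from_quat([q[1],q[2],q[3],q[0]]).as_matrix();T[:3,3]=st["position"]
        M=T@np.array(c["tool_from_camera"])
        return K,d,M[:3,:3],M[:3,3]
    Rm=cv2.Rodrigues(np.array(c["rvec"],float))[0];return K,d,Rm.T,-Rm.T@np.array(c["tvec"],float).ravel()
def ray(cm,px):
    K,d,A,o=cm;u=cv2.undistortPoints(np.array(px,float).reshape(-1,1,2),K,d).reshape(-1,2)
    v=np.c_[u,np.ones(len(u))]@A.T;return o,v
def onz(cm,px,z):
    o,v=ray(cm,px);return o+v*((z-o[2])/v[:,2:])
def proj(cm,P):
    K,d,A,o=cm;return cv2.projectPoints((np.array(P,float).reshape(-1,3)-o)@A,np.zeros(3),np.zeros(3),K,d)[0].reshape(-1,2)
E
python3 - <<'E'
from h import *
for n in("scene","top"):
    cv2.imwrite(f"pics/{n}0.png",ctrl.get_image(n)); print(n,cam(n)[3],cam(n)[2][:,2])
s=ctrl.get_state();print(s["position"],s["orientation"],s["wrist_force"])
print(ctrl.calibration("wrist")["tool_from_camera"])
E
```

```text
scene [1.2268231  0.50727063 0.80417854] [-0.65975814 -0.37553228 -0.65091835]
top [0.42660663 0.09345097 1.29862152] [ 0.06932528  0.01960268 -0.99740149]
[0.17271973 0.5216757  0.20443871] [-2.59370562e-04  1.59233900e-01  9.87240402e-01 -9.40951788e-04] [-0.79935978 -0.97447073  0.33364147]
[[ 4.48226688e-04 -9.68533330e-01 -2.48883481e-01  7.05803376e-02]
 [ 9.99999731e-01  5.78675211e-04 -4.50972729e-04 -1.88487978e-04]
 [ 5.80804820e-04 -2.48883212e-01  9.68533329e-01 -1.78555108e-01]
 [ 0.00000000e+00  0.00000000e+00  0.00000000e+00  1.00000000e+00]]
```

View pics/scene0.png

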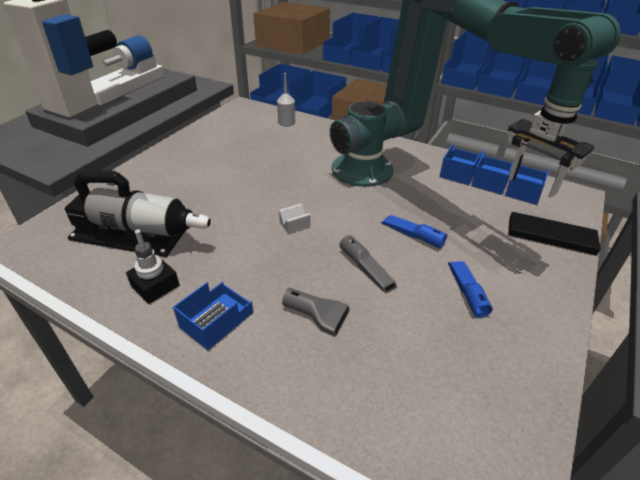

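View pics/top0.png

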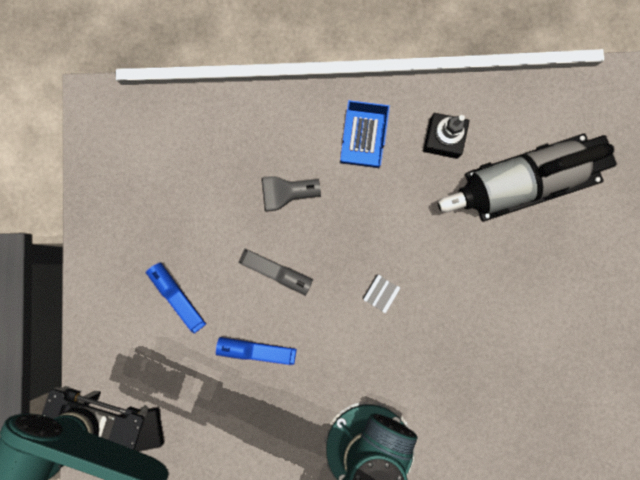

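The two pictures show three long, narrow nozzles. In the top view they are dark grey at (276,272), blue at (175,297) and blue at (256,351). The grey wide nozzle is at (290,192). The dark grey one at (276,272) fits: it is long and narrow, with its sleeve at the right end (about (310,289)) and its tip at (241,256). The vacuum's stub runs from about (468,198) to (434,208). I'll check an enlarged crop and measure.

```bash
python3 - <<'E'
from h import *
t=cv2.imread("pics/top0.png");s=cv2.imread("pics/scene0.png")
a=cv2.resize(t[235:310,225:325],(400,300),interpolation=cv2.INTER_CUBIC)
b=cv2.resize(t[170:245,420:520],(400,300),interpolation=cv2.INTER_CUBIC)
c=cv2.resize(s[195:270,140:240],(400,300),interpolation=cv2.INTER_CUBIC)
d=cv2.resize(s[225:300,325:425],(400,300),interpolation=cv2.INTER_CUBIC)
cv2.imwrite("pics/crop1.png",np.vstack([np.hstack([a,b]),np.hstack([d,c])]))
cm=cam("top")
g=t[235:310,225:325].astype(int);m=((g.max(2)<110)).astype(np.uint8)
cs,_=cv2.findContours(m,cv2.RETR_EXTERNAL,cv2.CHAIN_APPROX_NONE);k=max(cs,key=cv2.contourArea)
r=cv2.minAreaRect(k);bx=cv2.boxPoints(r)+[225,235];print(r,bx.round(1))
print(onz(cm,bx,0.02).round(4))
E
```

```text
((67.45852661132812, 44.17316818237305), (36.31837463378906, 18.22903060913086), 24.775142669677734) [[272.2 279.8]
 [279.8 263.3]
 [312.8 278.5]
 [305.1 295.1]]
[[0.4102 0.2214 0.02  ]
 [0.4502 0.2016 0.02  ]
 [0.4105 0.1214 0.02  ]
 [0.3707 0.1413 0.02  ]]
```

View pics/crop1.png

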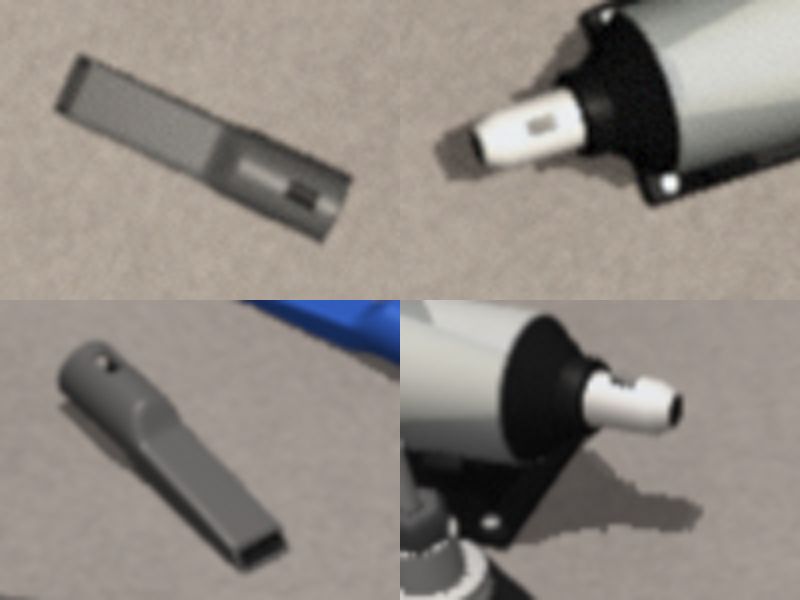

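The crop confirms it: the long, narrow dark grey nozzle has its mouth at (309.5,287.8), its hole on top at (300.5,283) and its tip at (243,256). The stub's root is at (466,200), with the button at (455.5,201) and the end at (439,206).

```bash
python3 - <<'E'
from h import *
t=cam("top");s=cam("scene")
m,h,tip=[onz(t,p,z)[0] for p,z in(((309.3,287.5),.0225),((300.2,282.9),.045),((243,255.8),.008))]
print("mouth,hole,tip",m.round(4),h.round(4),tip.round(4),np.linalg.norm(tip-m))
u=(tip-m);u[2]=0;u/=np.linalg.norm(u);print("yaw",np.degrees(np.arctan2(u[1],u[0])),"origin",m+.105*u)
r,b,e=[onz(t,p,z)[0] for p,z in(((465.6,199.6),.09),((455,200.9),.113),((439,206),.09))]
print("root,button,end",r.round(4),b.round(4),e.round(4),np.linalg.norm(e-r))
r2,e2=onz(s,((186,218.4),(209,221.7)),.09);print("scene root,end",r2.round(4),e2.round(4))
u=e-r;print("yaw",np.degrees(np.arctan2(u[1],u[0])))
E
```

```text
mouth,hole,tip [0.3889 0.1305 0.0225] [0.4012 0.1514 0.045 ] [0.4718 0.2939 0.008 ] 0.1838413017057488
yaw 63.08615686107204 origin [0.43639649 0.22410009 0.0225    ]
root,button,end [ 0.5841 -0.2404  0.09  ] [ 0.579  -0.2101  0.113 ] [ 0.5712 -0.1786  0.09  ] 0.063120206441757
scene root,end [ 0.5901 -0.2375  0.09  ] [ 0.5709 -0.1759  0.09  ]
yaw 101.80920258219598
```

>>> arm_command(
  series=[
    [[-3.4,-2,0.5],[0,0,0],-1],
    [[-3.4,-2,0.5],[0,0,0],-1],
    [[-3.4,-2,0.5],[0,0,0],-1],
    [[-3.4,-2,0.5],[0,0,0],-1],
    [[-3.4,-2,0.5],[0,0,0],-1],
    [[-3.4,-2,0.5],[0,0,0],-1],
    [[-3.4,-2,0.5],[0,0,0],-1],
    [[-3.4,-2,0.5],[0,0,0],-1],
    [[-3.4,-2,0.5],[0,0,0],-1],
    [[-3.4,-2,0.5],[0,0,0],-1],
    [[0,0,0],[0,0,8.2],-1],
    [[0,0,0],[0,0,8.2],-1],
    [[0,0,0],[0,0,8.2],-1],
    [[0,0,0],[0,0,8.2],-1],
    [[0,0,0],[0,0,8.2],-1],
    [[0,0,0],[0,0,8.2],-1],
    [[0,0,0],[0,0,8.2],-1],
    [[0,0,0],[0,0,8.2],-1],
  ],
)

```text
time: 1.9
position: [0.4324, 0.2252, 0.1549]
orientation: [-0.0, 0.671, 0.742, -0.001]
wrist_force: [-0.3, -0.3, -0.1]
width: 0.0941
grasp_force: 0.0
```

>>> arm_command(
  series=[
    [[0,0,0],[0,0,8.2],-1],
    [[0,0,0],[0,0,8.2],-1],
    [[0,0,0],[0,0,8.2],-1],
    [[0,0,0],[0,0,8.4],-1],
    [[0,0,0],[0,0,0],-1],
    [[0,0,0],[0,0,0],-1],
    [[0,0,0],[0,0,0],-1],
  ],
)

```text
time: 2.6
position: [0.4327, 0.2254, 0.1552]
orientation: [-0.0, 0.852, 0.524, -0.0]
wrist_force: [0.0, 0.7, -0.3]
width: 0.0943
grasp_force: 0.0
```

```bash
python3 - <<'E'
from h import *
s=ctrl.get_state();im=ctrl.get_image("wrist");cv2.imwrite("pics/w1.png",im)
cm=cam("wrist",s);Rm=R.from_quat(np.roll(s["orientation"],-1)).as_matrix()
print(s["time"],s["position"],Rm.round(3),s["qpos"])
E
```

```text
2.6 [0.4326515  0.22535703 0.1552397 ] [[ 0.451  0.893 -0.   ]
 [ 0.893 -0.451 -0.   ]
 [-0.    -0.    -1.   ]] [ 3.63841728e-01 -3.59722148e-02  1.59624503e+00  1.08274458e-04
  1.58177097e+00  8.31682944e-01]
```

View pics/w1.png

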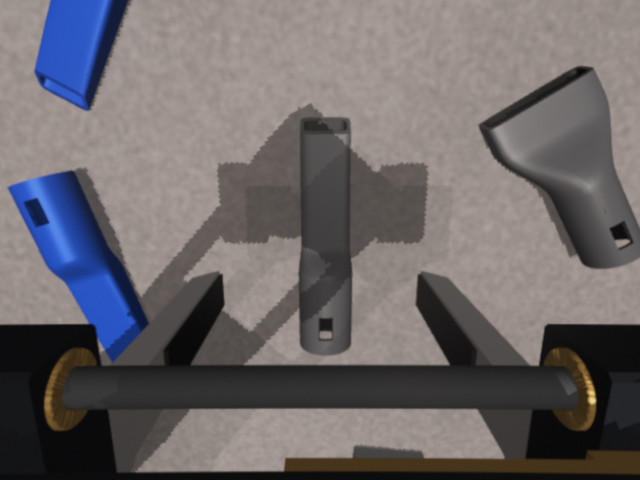

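The wrist view shows the grey nozzle between the open fingers and nearly in line with the tool: tip at (326,125), hole at (326,328), body sides at x=301 and 350.

```bash
python3 - <<'E'
from h import *
cm=cam("wrist");s=ctrl.get_state();Rm=R.from_quat(np.roll(s["orientation"],-1)).as_matrix()
for p,z in(((326,328),.0435),((325.5,200),.022),((325.7,240),.0245),((325.5,133),.012),((326,352),.0225)):
    P=onz(cm,p,z)[0];print(p,P.round(4),"tool",((P-s["position"])@Rm*100).round(2))
E
```

```text
(326, 328) [0.4033 0.1524 0.0435] tool [-7.83  0.67 11.19]
(325.5, 200) [0.4486 0.243  0.022 ] tool [ 2.29  0.62 13.34]
(325.7, 240) [0.4341 0.214  0.0245] tool [-0.95  0.65 13.09]
(325.5, 133) [0.4719 0.2893 0.012 ] tool [ 7.48  0.61 14.33]
(326, 352) [0.3883 0.1218 0.0225] tool [-11.24   0.72  13.29]
```

>>> arm_command(
  series=[
    [[0.3,0.64,3],[0,0,0],-1],
    [[0,0,4],[0,0,0],-1],
    [[0,0,4],[0,0,0],-1],
    [[0,0,3],[0,0,0],-1],
    [[0,0,1],[0,0,0],-1],
    [[0,0,0.1],[0,0,0],-1],
    [[0,0,0],[0,0,0],-1],
    [[0,0,0],[0,0,0],1],
    [[0,0,0],[0,0,0],1],
    [[0,0,0],[0,0,0],1],
    [[0,0,0],[0,0,0],1],
    [[0,0,0],[0,0,0],1],
    [[0,0,0],[0,0,0],1],
    [[0,0,0],[0,0,0],1],
    [[0,0,0],[0,0,0],1],
  ],
)

```text
time: 4.15
position: [0.4396, 0.2253, 0.0044]
orientation: [-0.0, 0.852, 0.523, -0.0]
wrist_force: [-1.3, -0.3, 0.2]
width: 0.0398
grasp_force: 30.0
```

>>> arm_command(
  series=[
    [[0,0,-2],[0,0,0],1],
    [[0,0,-4],[0,0,0],1],
    [[0,0,-4],[0,0,0],1],
    [[0,0,-4],[0,0,0],1],
    [[-2,2.1,0],[0,0,0],1],
    [[-2,2.1,0],[0,0,0],1],
    [[-2,2.1,0],[0,0,0],1],
    [[-2,2.1,0],[0,0,0],1],
    [[-2,2.1,0],[0,0,0],1],
    [[-2,2.1,0],[0,0,0],1],
    [[-2,2.1,0],[0,0,0],1],
    [[-2,2.1,0],[0,0,0],1],
    [[-2,2.1,0],[0,0,0],1],
    [[-1.6,2.1,0],[0,0,0],1],
    [[0,0,0],[0,0,-8],1],
    [[0,0,0],[0,0,-8],1],
    [[0,0,0],[0,0,-8],1],
    [[0,0,0],[0,0,-8],1],
    [[0,0,0],[0,0,-8],1],
    [[0,0,0],[0,0,0],1],
  ],
)

```text
time: 6.15
position: [0.5381, -0.0447, 0.1438]
orientation: [-0.0, 0.622, 0.783, -0.0]
wrist_force: [1.3, 0.3, -1.1]
width: 0.0397
grasp_force: 30.0
```

```bash
python3 - <<'E'
from h import *
s=ctrl.get_state();print(s["time"],s["position"],s["orientation"],s["width"],s["qpos"])
a=ctrl.get_image("top");b=ctrl.get_image("scene");w=ctrl.get_image("wrist")
for n,i in zip(("t2","s2","w2"),(a,b,w)):cv2.imwrite(f"pics/{n}.png",i)
A=cv2.resize(a[155:275,360:520],(400,300),interpolation=cv2.INTER_CUBIC)
B=cv2.resize(b[150:270,160:320],(400,300),interpolation=cv2.INTER_CUBIC)
cv2.imwrite("pics/crop2.png",np.vstack([np.hstack([A,B]),np.hstack([cv2.resize(w,(400,300)),np.zeros((300,400,3),np.uint8)])]))
E
```

```text
6.15 [ 0.5380894  -0.04472427  0.14384761] [-4.25651967e-04  6.22144580e-01  7.82902206e-01 -2.76087901e-04] 0.03968441147904836 [-1.87883887e-01  8.58764285e-02  1.49445892e+00 -9.30339830e-05
  1.56226773e+00 -4.15721167e-01]
```

View pics/crop2.png

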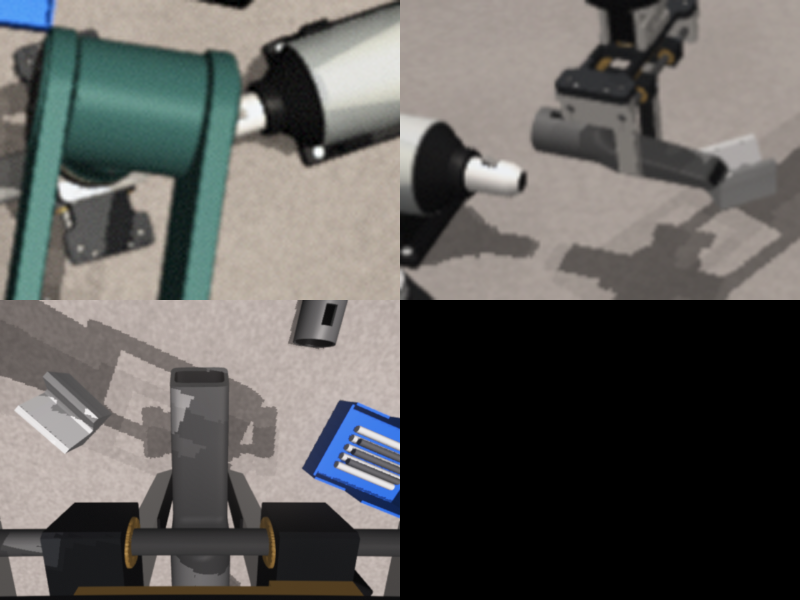

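The wrist view shows the nozzle held straight. The top view has the stub mostly hidden by the arm. The scene view shows both: stub at crop (495,175), sleeve mouth at crop (540,130). Next I refine the stub's axis from the first, unobstructed pictures.

```bash
python3 - <<'E'
from h import *
def midline(img,cm,P0,P1,z,half=14,n=9):
    # sub-pixel stub edges across the axis P0->P1 (pixels), return mid pixels
    g=cv2.cvtColor(img,cv2.COLOR_BGR2GRAY).astype(np.float32);P0,P1=map(np.array,(P0,P1));d=(P1-P0)/np.linalg.norm(P1-P0);nn=np.array([-d[1],d[0]])
    t=np.arange(-half,half+.01,.1,dtype=np.float32);out=[];w=[]
    for f in np.linspace(.12,.6,n):
        c=P0+f*(P1-P0);q=(c+t[:,None]*nn).astype(np.float32)
        v=cv2.remap(cv2.GaussianBlur(g,(0,0),.6),q[:,:1],q[:,1:],cv2.INTER_CUBIC)[:,0];gr=np.gradient(v)
        l=np.where(t<-3,gr,-9).argmax();r=np.where(t>3,-gr,-9).argmax()
        out.append(c+nn*(t[l]+t[r])/2);w.append(t[r]-t[l])
    print(np.round(w,1));Q=onz(cm,out,z);a=np.polyfit(Q[:,1],Q[:,0],1)
    print("x at y=-.18,-.24:",np.polyval(a,[-.18,-.24]).round(4),"yaw",90+np.degrees(np.arctan(-a[0])))
midline(cv2.imread("pics/top0.png"),cam("top"),(465.6,199.6),(439,206),.09)
midline(cv2.imread("pics/scene0.png"),cam("scene"),(186,218.4),(209,221.7),.09)
# cradle screws in top view
t=cv2.imread("pics/top0.png");m=(t.min(2)>185).astype(np.uint8);m[:100]=0
_,_,st,c=cv2.connectedComponentsWithStats(m)
for k,p in zip(st,c):
    if 3<k[4]<40 and p[0]>430:print(k[4],p.round(1),onz(cam("top"),p,.012).round(4))
E
```

```text
[14.6 14.5 14.4 14.4 14.4 13.4 13.4 14.4 13.4]
x at y=-.18,-.24: [0.5729 0.5878] yaw 103.96989190765501
[13.1 10.1  7.8  7.1  7.1  7.1  6.1 10.1 10.1]
x at y=-.18,-.24: [0.5654 0.5926] yaw 114.34358047947372
22 [461.7 117. ] [[ 0.802  -0.2619  0.012 ]]
8 [582.  137.5] [[ 0.7382 -0.5508  0.012 ]]
9 [597.7 178.9] [[ 0.6343 -0.5819  0.012 ]]
10 [487.  215.2] [[ 0.5539 -0.3121  0.012 ]]
```

>>> arm_command(
  series=[
    [[0,0,0],[0,0,-3.5],1],
    [[-0.9,-0.3,1.5],[0,0,0],1],
    [[-0.9,-0.3,1.5],[0,0,0],1],
    [[0,0,2],[0,0,0],1],
    [[0,0,1.5],[0,0,0],1],
    [[0,0,0.7],[0,0,0],1],
    [[0,0,0],[0,0,0],1],
    [[0,0,0],[0,0,0],1],
  ],
)

```text
time: 7.1
position: [0.5381, -0.0638, 0.0727]
orientation: [0.0, 0.598, 0.802, 0.0]
wrist_force: [-0.2, -0.2, -0.8]
width: 0.0396
grasp_force: 30.0
```

```bash
python3 - <<'E'
from h import *
s=ctrl.get_state();Rm=R.from_quat(np.roll(s["orientation"],-1)).as_matrix();p=np.array(s["position"])
print(s["time"],p,np.degrees(np.arctan2(Rm[1,0],Rm[0,0])),Rm[2],s["wrist_force"],s["width"])
b=ctrl.get_image("scene");cv2.imwrite("pics/s3.png",b)
x0,y0=170,180;B=cv2.resize(b[y0:y0+72,x0:x0+96],(800,600),interpolation=cv2.INTER_CUBIC)
# expected axis and sleeve outline ends from kinematics
cm=cam("scene");n=p+[0,0,.0181];u=Rm[:,0]
print("root at tool", ((np.array([.5886,-.2363,.09])-n)@Rm*100).round(2))
P=proj(cm,[n-.105*u,n-.041*u,[.5886,-.2363,.09],[.5726,-.1826,.09]]);print(P.round(1))
for q in P: cv2.circle(B,tuple(int(v) for v in (q-[x0,y0]+.5)*800/96),4,(0,0,255),-1)
cv2.imwrite("pics/crop3.png",B)
E
```

```text
7.1 [ 0.53805142 -0.06376701  0.07273584] 106.5631639425869 [-2.50285293e-04  5.27381331e-04 -9.99999830e-01] [-0.16761335 -0.15789809 -0.78627006] 0.039581669931577926
root at tool [-17.98  -0.07   0.09]
[[213.1 222.2]
 [236.5 225.8]
 [186.7 218.2]
 [206.6 221.3]]
```

View pics/crop3.png

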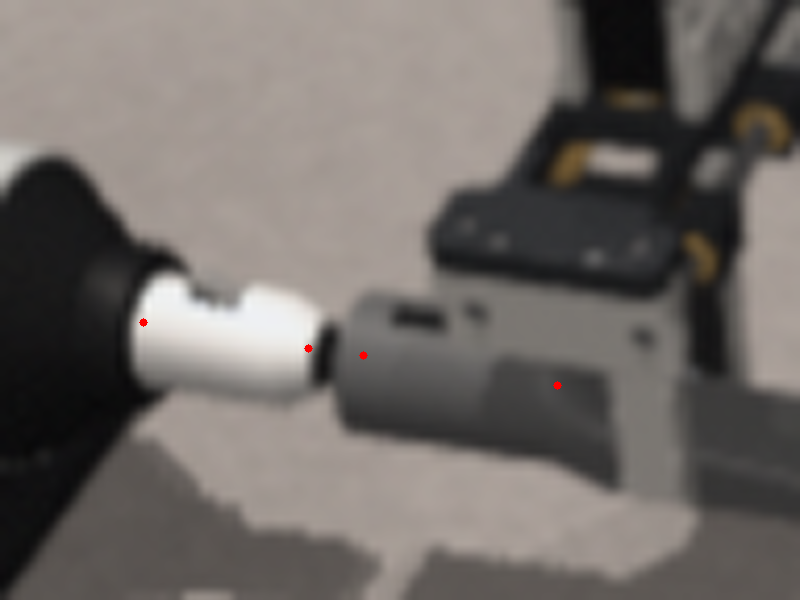

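The scene crop shows the sleeve mouth just short of the stub's end and on the same axis to within about 1 mm. I start the insertion.

>>> arm_command(
  series=[
    [[-0.5,-0.07,0.07],[0,0,0],1],
    [[-0.5,0,0],[0,0,0],1],
    [[-0.5,0,0],[0,0,0],1],
    [[-0.5,0,0],[0,0,0],1],
    [[-0.5,0,0],[0,0,0],1],
    [[-0.5,0,0],[0,0,0],1],
    [[0,0,0],[0,0,0],1],
  ],
)

```text
time: 7.85
position: [0.5458, -0.0933, 0.0717]
orientation: [0.0, 0.598, 0.801, -0.0]
wrist_force: [-0.1, 0.5, -0.4]
width: 0.0399
grasp_force: 30.0
```

>>> arm_command(
  series=[
    [[-0.5,0,0],[0,0,0],1],
    [[-0.5,0,0],[0,0,0],1],
    [[-0.5,0,0],[0,0,0],1],
    [[-0.5,0,0],[0,0,0],1],
    [[0,0,0],[0,0,0],1],
  ],
)

```text
time: 8.35
position: [0.5518, -0.1125, 0.0721]
orientation: [0.001, 0.598, 0.802, -0.0]
wrist_force: [0.3, -0.6, -0.4]
width: 0.0397
grasp_force: 30.0
```

>>> arm_command(
  series=[
    [[-0.5,0,0],[0,0,0],1],
    [[-0.5,0,0],[0,0,0],1],
    [[-0.3,0,0],[0,0,0],1],
    [[0,0,0],[0,0,0],1],
  ],
)

```text
time: 8.75
position: [0.5554, -0.1252, 0.0719]
orientation: [0.001, 0.598, 0.801, -0.0]
wrist_force: [-0.2, -0.0, 0.7]
width: 0.0395
grasp_force: 30.0
```

>>> arm_command(
  series=[
    [[-0.3,0,0],[0,0,0],1],
    [[-0.3,0,0],[0,0,0],1],
    [[-0.2,0,0],[0,0,0],1],
  ],
)

```text
time: 9.05
position: [0.5569, -0.1307, 0.0714]
orientation: [-0.002, 0.598, 0.802, 0.001]
wrist_force: [-1.9, 7.8, 2.1]
width: 0.04
grasp_force: 30.0
```

>>> arm_command(
  series=[
    [[-0.2,0,0],[0,0,0],1],
    [[-0.1,0,0],[0,0,0],1],
  ],
)

```text
time: 9.25
position: [0.557, -0.1308, 0.0714]
orientation: [-0.004, 0.597, 0.802, 0.002]
wrist_force: [-4.3, 12.2, 2.3]
width: 0.0396
grasp_force: 30.0
```

>>> arm_command(
  series=[
    [[-0.1,0,0],[0,0,0],1],
    [[-0.1,0,0],[0,0,0],1],
  ],
)

```text
time: 9.45
position: [0.5571, -0.1309, 0.0711]
orientation: [-0.005, 0.597, 0.802, 0.003]
wrist_force: [-4.5, 14.2, 3.6]
width: 0.0396
grasp_force: 30.0
```

The arm has stopped against something with about 14 N along the axis, so I look.

```bash
python3 - <<'E'
from h import *
b=ctrl.get_image("scene");x0,y0=165,180;B=cv2.resize(b[y0:y0+72,x0:x0+96],(800,600),interpolation=cv2.INTER_CUBIC);cv2.imwrite("pics/crop4.png",B)
E
```

```text
(no output)
```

View pics/crop4.png

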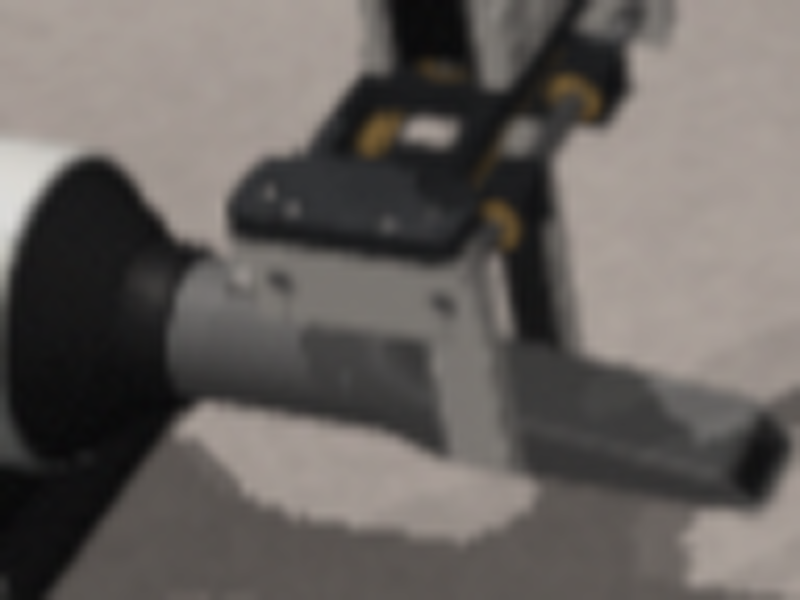

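The mouth is flush on the black shoulder, and the light button shows in the hole at crop (240,280). I ease off, open and withdraw upward.

>>> arm_command(
  series=[
    [[0.3,0,0],[0,0,0],1],
    [[0,0,0],[0,0,0],1],
    [[0,0,0],[0,0,0],0],
    [[0,0,0],[0,0,0],-0.2],
    [[0,0,0],[0,0,0],-0.4],
    [[0,0,0],[0,0,0],-0.4],
    [[0,0,0],[0,0,0],-0.4],
    [[0,0,0],[0,0,0],-0.4],
  ],
)

```text
time: 10.3
position: [0.5579, -0.1341, 0.0718]
orientation: [0.0, 0.598, 0.802, 0.0]
wrist_force: [-0.7, 0.8, -0.3]
width: 0.0656
grasp_force: 0.0
```

>>> arm_command(
  series=[
    [[0,0,-2],[0,0,0],-0.4],
    [[0,0,-4],[0,0,0],-0.4],
    [[0,0,-4],[0,0,0],-0.4],
    [[0,0,-4],[0,0,0],-0.4],
    [[3,0,-3],[0,0,0],-0.4],
    [[4,0,0],[0,0,0],-0.4],
    [[4,0,0],[0,0,0],-0.4],
    [[0,0,0],[0,0,0],-0.4],
    [[0,0,0],[0,0,0],-0.4],
  ],
)

```text
time: 11.2
position: [0.5265, -0.028, 0.2421]
orientation: [0.001, 0.597, 0.802, -0.0]
wrist_force: [0.1, -0.3, 0.9]
width: 0.0654
grasp_force: 0.0
```

```bash
python3 - <<'E'
from h import *
s=ctrl.get_state();print(s["time"],s["position"],s["wrist_force"],s["width"])
a=ctrl.get_image("scene");b=ctrl.get_image("top")
A=cv2.resize(a[180:252,165:261],(400,300),interpolation=cv2.INTER_CUBIC);B=cv2.resize(b[160:250,380:500],(400,300),interpolation=cv2.INTER_CUBIC)
cv2.imwrite("pics/crop5.png",np.hstack([A,B]))
E
```

```text
11.2 [ 0.52647069 -0.02798428  0.24206762] [ 0.14947709 -0.30777864  0.90496532] 0.06540551515437462
```

View pics/crop5.png

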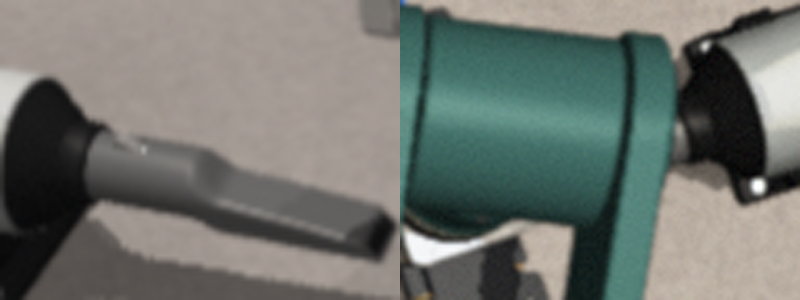

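The sleeve is flush and the hole holds something light. One close wrist look will confirm the button.

>>> arm_command(
  series=[
    [[-4,0,0],[0,0,0],-0.4],
    [[-4,0,0],[0,0,0],-0.4],
    [[-4,0,0],[0,0,0],-0.4],
    [[-2,0,0],[0,0,0],-0.4],
    [[0,0,0],[0,0,0],-0.4],
    [[0,0,0],[0,0,0],-0.4],
  ],
)

```text
time: 11.9
position: [0.5663, -0.1626, 0.2413]
orientation: [-0.001, 0.598, 0.801, 0.0]
wrist_force: [-0.3, 0.8, 0.2]
width: 0.0657
grasp_force: 0.0
```

```bash
python3 - <<'E'
from h import *
s=ctrl.get_state();print(s["time"],s["position"],s["wrist_force"])
w=ctrl.get_image("wrist");print(proj(cam("wrist",s),[[.5886-.2857*.0236,-.232+.9583*.0236,.113]]));cv2.imwrite("pics/w5.png",w)
E
```

```text
11.9 [ 0.56625839 -0.16264288  0.24126141] [-0.30648342  0.75093914  0.16196249]
[[320.50029279 285.99946471]]
```

View pics/w5.png

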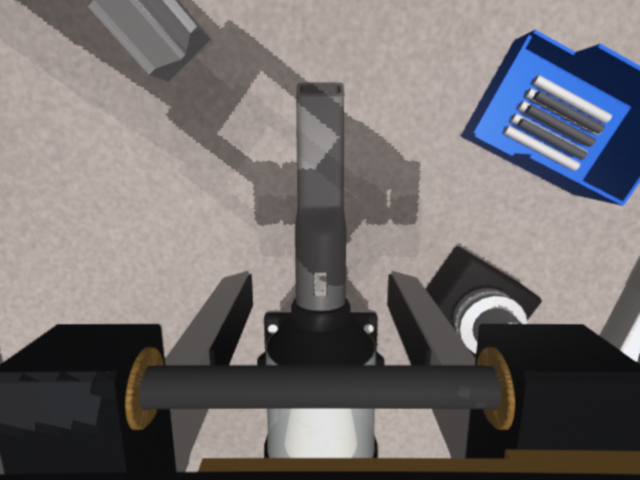

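The wrist view shows the nozzle in line, its mouth flush on the shoulder at (320,308), and the button filling the hole at (320,285). The gripper is clear, so I hand the job in.

```bash
python3 -c "
from workcell import ctrl
print(ctrl.sign_off())"
```

```text
the job is handed in; nothing more can be done
None
```

The crevice nozzle is fitted to the vacuum, its mouth flush on the shoulder and the button showing in the hole, and it has been released; I handed the job in after about 12 s of robot time, and no verdict came back.

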